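# Lay out the silver napkin rings by shape

## Task

Lay out the three silver napkin rings for inspection, each standing flat in the middle of the display pad of its own shape: round, square and hexagonal. The round and square ones are in the blue tray; the hexagonal one is held in the clamshell fixture, so first swing its lid over past upright until it stays open by itself, then lift the ring out, and leave the lid open. Set the rings down without dropping them, and leave the brass rings in the tray where they are.

Things in the scene. Friction and masses are not known exactly. Their poses are not given: they have to be found in the camera images.
- lid (a joint): Fixture lid hinge, rad: 0 shut (level), 1.57 upright, 1.9 open against its stop, leaning away. Swings freely: falls shut below upright, stays open beyond. Lid: open metal frame 110 x 104 mm, 8 mm thick, mid-plane 50 mm above the bench when shut. Under it a fixed green plate 120 x 116 mm, centred 85 mm from the shut grip towards the hinge; 54 mm high posts at its corners only.
- lid_knob (a point): Centre of the lid's orange grip: lying drum, 22 mm diameter, 16 mm wide along y, on a thin stem before the lid's free edge. y: parallel to the hinge; pinch the drum's flat ends along y from above, it can turn between the pads. x: in the lid's plane, from grip to hinge line, 140 mm away at any angle. z: out of the lid's outer face (up when shut). It swings up and over, past the hinge.
- silver_hex_mid (a point): Silver hexagonal napkin ring, 44 mm across flats outside, 24 mm high, wall 4 mm, open bore, about 70 g. This point is its centre, half-way up; z axis up along the bore; x axis towards one of the six flats. Stands under the lid on the green plate, whose top is 20 mm above the bench, loosely round a plug 6 mm high, 30 mm wide (lift straight up).
- silver_round_mid (a point): Silver round napkin ring, 44 mm in diameter outside, 24 mm high, wall 4 mm, open bore, about 70 g. This point is its centre, half-way up; z axis up along the bore. It stands in the blue tray (floor about 4 mm above the bench, rim 15 mm above the bench, 270 mm square).
- silver_square_mid (a point): Silver square napkin ring, 44 mm across flats outside, 24 mm high, wall 4 mm, open bore, about 70 g. This point is its centre, half-way up; z axis up along the bore; x axis towards one of the four flats. It stands in the blue tray.
- brass_round_mid (a point): Brass (yellow) round napkin ring, 44 mm in diameter outside, 24 mm high, wall 4 mm, open bore, about 70 g. This point is its centre, half-way up; z axis up along the bore. It stands in the blue tray and is to stay there untouched.
- brass_square_mid (a point): Brass (yellow) square napkin ring, 44 mm across flats outside, 24 mm high, wall 4 mm, open bore, about 70 g. This point is its centre, half-way up; z axis up along the bore; x axis towards one of the four flats. It stands in the blue tray and is to stay there untouched.
- pad_round: Round display pad, fixed flat on the bench: 80 mm in diameter, 6 mm thick, no rim, black with a pale inlay of the same shape. Origin at the centre of its underside (the bench top); its top face is 6 mm above. z up.
- pad_square: Square display pad, fixed flat on the bench: 80 mm across flats, 6 mm thick, no rim, black with a pale inlay of the same shape. Origin at the centre of its underside (the bench top); its top face is 6 mm above. z up.
- pad_hex: Hexagonal display pad, fixed flat on the bench: 80 mm across flats, 6 mm thick, no rim, black with a pale inlay of the same shape. Origin at the centre of its underside (the bench top); its top face is 6 mm above. z up.
Things that resemble listed ones, but are neither listed nor needed, are in the scene too. Leave any orange, pink or turquoise look-alike of the pad_round alone.

How it is judged:
By the outcome, as a careful person would: the job done as asked, in the order asked, and still so for the second after the job is handed in, with the robot touching nothing.
It also fails if it takes over 83 s, if anything falls off the work surface, if the arm or the gripper's body presses on something with over 40 N, if the wrist force passes 120 N, or if a joint passes its speed limit or range.

## Robot

A 6-joint arm with a two-finger parallel gripper is mounted at the origin on the work surface. World frame = base frame: x ahead of the robot, y to its left, z up, the work surface at z = 0. Lengths are in m, angles in rad, forces in N, time in s.
With the tool pointing down it reaches from about 0.4 to 0.925 m from the base axis. Payload 3.4 kg.
Tool frame: the origin (TCP) lies where the fingers leave the gripper's body, on its centre line; the fingertips stand 73 mm ahead of it and the grasp point (between the pads) lies 54 mm ahead of it; z points along the fingers, y is the line along which they close (so a half turn about z gives the same grasp; the last joint's range is limited). The gripper opens to 85 mm and grips with 20 to 120 N. Pads are 22 mm wide; open, the fingers measure 114 mm over their backs; the gripper's body (76 mm by 85 mm) begins 54 mm behind the grasp point. The pads swing forward as they close: fully open they stand 13 mm farther back than shut.
Start: joints at [-1.22, 0.307, 1.506, -0, 1.328, -0.073], TCP at [0.237, -0.524, 0.304] pointing down, gripper open.
Joint ranges: [-3.12, 3.12], [-1.05, 2.28], [0.14, 2.33], [-1.42, 4.57], [0.1, 2.73], [-2.68, 2.68]. Speed limits (rad/s): [2.57, 2.57, 3.14, 3.14, 3.14, 3.14].

## Interface

Orientations are given as [roll, pitch, yaw] about the fixed x, y, z axes, in that order (R = Rz(yaw) Ry(pitch) Rx(roll)).
In Python, from station import env gives the robot as it stands.
- The arm moves only by the tool play_rows, never from a script. Its argument "increments" is a list of rows, each a list of 2 entries, a list of its own where there are three numbers: the shift along the world's x, y, z in units of 100 mm (1.0 is 100 mm), then the turn, a rotation vector about the world's x, y, z in units of 60 degrees (1.0 is 60 degrees). A call has 1 to 12 rows; each row is the pose to reach, as a shift and turn from the pose commanded when the call began; what a row does not reach only later rows make up. A row lasts 1/8 s, in which the tool goes at most 62.5 mm and 10.7 degrees, less where a joint would pass 70% of its speed; a pose out of reach is approached as far as the arm can. A call with a number of a shift or a turn outside -1 to 1 is refused whole. A call with a gripper value outside its range is refused whole. "claw" is the gripper's target within -1 to 1 (shut at 1, half-way at 0, fully open at -1), set as the call begins (left out, the last holds). The fingers move at their own pace and stop on an object; "newtons" is the grip in N (left out, the last holds). Time passes only in rows, so rows that repeat a pose let the fingers close. It gives the time, the measured TCP pose, the force, the opening and the grip force at its end, in the units of the state.
- env.observe(): the state, without advancing time (a new reading comes with each control period).
- env.camera(name): name is "scene" or "top" or "wrist"; returns the picture (420x560x3 uint8, red, green, blue); there is no depth.
- env.camera_params(name): a dict with "fov_y" (degrees; the focal length in pixels is half the picture's height over the tangent of half this angle, whatever the lens; pixels are square), "cx", "cy" (the principal point, pixels), "view" (4x4, takes a point from world to camera coordinates); the wrist camera has in their place "mount" (4x4, takes a point from camera to tool coordinates, whose origin is the TCP and whose axes are the flange's). Camera axes: x right, y down, z forward; pixel columns grow to the right and rows downward; lengths in m; the calibration is good to about 2 mm. A picture is of the moment at which its call begins: read the wrist's pose just before it. camera_params takes no time and is no camera call.
- env.hand_in(): hands the job in; it is judged then, once.
The state is a dict: "clock": time; "joint_pos": joint angles; "qvel": joint speeds; "tau": joint torques, N m; "tool_pos": TCP position; "eef_rot": TCP orientation; "wrist_force": force on the tool from outside, world axes, zero at the start; "wrist_torque": the same for the moment, N m; "grip_width": finger opening in m; "gripper_force": force on a finger pad.
Only numpy, scipy, OpenCV 4.12 (cv2) and the standard library are available. Lean on these libraries where they do the work, as an engineer would, in place of code of your own. Each camera call takes 0.05 s, during which the arm holds its last target. There are 200 camera calls.

## Working session

There is one attempt and no reset: what is moved stays moved. The work goes in short steps, Python scripts to look and compute and a tool call to move; the robot and the scene stay as the last step left them, time stands still between calls to the robot, and variables do not carry over. Pictures are saved under pics/ and viewed, at most 14 in all, crops included, and the job is handed in when it is done.

Besides the shell and the picture viewer there is one more tool, called after "Request:" as a command line: name --argument value ..., lists and objects as JSON in quotes. play_rows: Moves the arm, as the interface text tells. Its arguments: {"type":"object","properties":{"increments":{"type":"array","items":{"type":"array"}},"claw":{"type":"number"},"newtons":{"type":"number"}},"required":["increments"]}

```bash
ls; mkdir -p pics; python3 - <<'E'
from station import env
import cv2,numpy as np
for n in("top","scene"):
    cv2.imwrite(f"pics/{n}0.png",env.camera(n)[:,:,::-1])
    p=env.camera_params(n);print(n,p["fov_y"],p["cx"],p["cy"],np.round(p["view"],4).tolist(), [k for k in p])
p=env.camera_params("wrist");print(p)
print(env.observe())
E
```

```text
pics
top 42.08848469301317 274.0659588041918 208.0282475540545 [[0.0109, -0.9997, -0.0199, -0.0644], [-0.9913, -0.0082, -0.1313, 0.4854], [0.1311, 0.0211, -0.9911, 1.598], [0.0, 0.0, 0.0, 1.0]] ['fov_y', 'cx', 'cy', 'view']
scene 55.05042479537033 272.75593903850825 215.4219865635903 [[0.5944, 0.8042, -0.0034, -0.2554], [0.62, -0.461, -0.6349, -0.3077], [-0.5121, 0.3752, -0.7726, 1.2604], [0.0, 0.0, 0.0, 1.0]] ['fov_y', 'cx', 'cy', 'view']
{'fov_y': 61.09236805232089, 'cx': 281.952361503634, 'cy': 208.9072211286302, 'mount': array([[-1.07131086e-04, -9.48786633e-01, -3.15917575e-01,
         8.02678216e-02],
       [ 9.99999982e-01, -5.29607224e-05, -1.80055379e-04,
        -5.04811935e-04],
       [ 1.54102914e-04, -3.15917589e-01,  9.48786622e-01,
        -6.90847616e-02],
       [ 0.00000000e+00,  0.00000000e+00,  0.00000000e+00,
         1.00000000e+00]])}
{'clock': 0.1, 'joint_pos': array([-1.21948424e+00,  3.07482017e-01,  1.50754309e+00,  5.06179012e-06,
        1.32839858e+00, -7.34606148e-02]), 'qvel': array([-0.000425  , -0.00218661, -0.0040528 ,  0.00084339, -0.00090102,
       -0.00086079]), 'tau': array([ 3.95843344e-04, -4.58529103e+01, -2.52607566e+01, -2.01515563e-04,
        5.45985604e-03, -4.67195882e-07]), 'tool_pos': array([ 0.23679469, -0.52343664,  0.30308217]), 'eef_rot': array([-3.13976692e+00, -1.39286084e-04,  4.24771350e-01]), 'wrist_force': array([ 0.33635755,  0.00933301, -0.81206553]), 'wrist_torque': array([-0.00597706,  0.00277225,  0.03840968]), 'gripper_force': 0.0, 'grip_width': 0.08554554180893252}
```

View pics/top0.png

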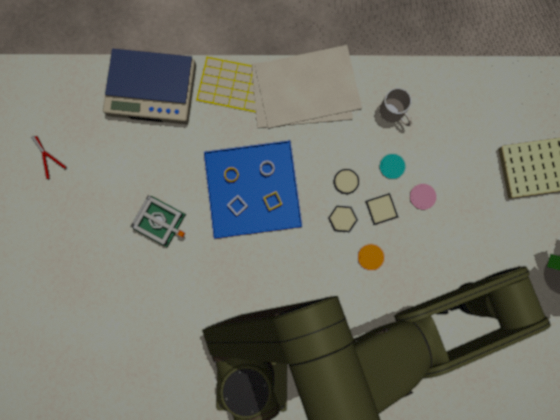

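View pics/scene0.png

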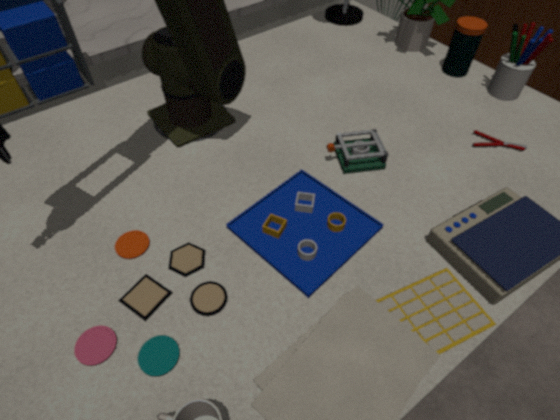

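The top view shows silver round at (267,168), silver square (237,205), brass at (231,174) and (273,201). The pads are round (346,181), hex (343,219) and square (382,209). The fixture is at (159,221) and its orange knob at (181,235).

```bash
cat > h.py <<'E'
from station import env
import cv2,numpy as np
from scipy.spatial.transform import Rotation as R
def cam(n,o=None):
    p=env.camera_params(n); f=210/np.tan(np.radians(p["fov_y"]/2))
    if n=="wrist":
        o=o or env.observe(); T=np.eye(4);T[:3,:3]=R.from_euler("xyz",o["eef_rot"]).as_matrix();T[:3,3]=o["tool_pos"]
        M=T@p["mount"]
    else: M=np.linalg.inv(p["view"])
    return f,p["cx"],p["cy"],M
def cast(c,uv,z):
    f,cx,cy,M=c; uv=np.atleast_2d(np.asarray(uv,float)).reshape(-1,2)
    d=np.c_[(uv[:,0]-cx)/f,(uv[:,1]-cy)/f,np.ones(len(uv))]@M[:3,:3].T
    return M[:3,3]+d*((z-M[2,3])/d[:,2])[:,None]
def proj(c,P):
    f,cx,cy,M=c; q=np.linalg.inv(M)@np.r_[P,1]; return np.array([f*q[0]/q[2]+cx,f*q[1]/q[2]+cy])
def blob(mask,uv,rad):
    m=np.zeros_like(mask);cv2.circle(m,tuple(int(a) for a in uv),rad,255,-1)
    m=cv2.bitwise_and(mask.astype(np.uint8)*255 if mask.dtype==bool else mask,m)
    cs,_=cv2.findContours(m,cv2.RETR_EXTERNAL,cv2.CHAIN_APPROX_NONE)
    return max(cs,key=cv2.contourArea)
def flat(c,cnt,z):
    "centre, yaw, size of min-area rectangle of contour cast on plane z"
    P=cast(c,cnt,z)[:,:2]
    r=cv2.minAreaRect((P*1000).astype(np.float32)); 
    return np.round(r[0],1),np.round(r[1],1),round(r[2],1)
E
python3 - <<'E'
from h import *
im=cv2.imread("pics/top0.png");c=cam("top")
h,s,v=[a.astype(int) for a in cv2.split(cv2.cvtColor(im,cv2.COLOR_BGR2HSV))]
print("silver hsv",h[168,259:276],s[168,259:276],v[168,259:276])
sil=((s<110)&(v>90)); brass=((h>12)&(h<40)&(s>80)&(v>80)); dark=(v<75)
for n,m,uv,r,z in [("sr",sil,(267,168),14,.028),("ss",sil,(237,205),14,.028),("br",brass,(231,174),13,.028),("bs",brass,(273,201),14,.028),
 ("pr",dark,(346,181),18,.006),("ph",dark,(343,219),19,.006),("ps",dark,(382,209),22,.006),
 ("knob",(h<16)&(s>130)&(v>90),(181,235),9,.05),("plate",((h>65)&(h<90)&(s>90)),(159,221),40,.02)]:
    try: k=blob(m,uv,r); print(n,cv2.contourArea(k),flat(c,k,z))
    except Exception as e: print(n,e)
E
```

```text
silver hsv [110 111 112 109 108 107 107 107 107 107 107 108 109 112 111 111 109] [125  54  63 143 195 204 201 209 204 202 198 201 168  71  45  86 158] [131 127 134 139 144 145 146 145 145 144 143 133 111 104 118 134 144]
sr OpenCV(4.12.0) :-1: error: (-5:Bad argument) in function 'circle'
> Overload resolution failed:
>  - img data type = bool is not supported
>  - Expected Ptr<cv::UMat> for argument 'img'

ss OpenCV(4.12.0) :-1: error: (-5:Bad argument) in function 'circle'
> Overload resolution failed:
>  - img data type = bool is not supported
>  - Expected Ptr<cv::UMat> for argument 'img'

br OpenCV(4.12.0) :-1: error: (-5:Bad argument) in function 'circle'
> Overload resolution failed:
>  - img data type = bool is not supported
>  - Expected Ptr<cv::UMat> for argument 'img'

bs OpenCV(4.12.0) :-1: error: (-5:Bad argument) in function 'circle'
> Overload resolution failed:
>  - img data type = bool is not supported
>  - Expected Ptr<cv::UMat> for argument 'img'

pr OpenCV(4.12.0) :-1: error: (-5:Bad argument) in function 'circle'
> Overload resolution failed:
>  - img data type = bool is not supported
>  - Expected Ptr<cv::UMat> for argument 'img'

ph OpenCV(4.12.0) :-1: error: (-5:Bad argument) in function 'circle'
> Overload resolution failed:
>  - img data type = bool is not supported
>  - Expected Ptr<cv::UMat> for argument 'img'

ps OpenCV(4.12.0) :-1: error: (-5:Bad argument) in function 'circle'
> Overload resolution failed:
>  - img data type = bool is not supported
>  - Expected Ptr<cv::UMat> for argument 'img'

knob OpenCV(4.12.0) :-1: error: (-5:Bad argument) in function 'circle'
> Overload resolution failed:
>  - img data type = bool is not supported
>  - Expected Ptr<cv::UMat> for argument 'img'

plate OpenCV(4.12.0) :-1: error: (-5:Bad argument) in function 'circle'
> Overload resolution failed:
>  - img data type = bool is not supported
>  - Expected Ptr<cv::UMat> for argument 'img'
```

```bash
python3 - <<'E'
s=open("h.py").read()
s=s.replace("    m=np.zeros_like(mask);","    m=np.zeros(mask.shape,np.uint8);")
open("h.py","w").write(s)
E
python3 - <<'E'
from h import *
im=cv2.imread("pics/top0.png");c=cam("top")
h,s,v=[a.astype(int) for a in cv2.split(cv2.cvtColor(im,cv2.COLOR_BGR2HSV))]
sil=((s<110)&(v>80)); brass=((h>12)&(h<40)&(s>60)&(v>60)); dark=(v<75)
for n,m,uv,r,z in [("sr",sil,(267,168),14,.028),("ss",sil,(237,205),14,.028),("br",brass,(231,174),13,.028),("bs",brass,(273,201),14,.028),
 ("pr",dark,(346,181),18,.006),("ph",dark,(343,219),19,.006),("ps",dark,(382,209),22,.006),
 ("knob",(h<16)&(s>130)&(v>90),(181,235),9,.05),("plate",((h>65)&(h<90)&(s>90)),(159,221),40,.02)]:
    try: k=blob(m,uv,r); print(n,cv2.contourArea(k),flat(c,k,z))
    except Exception as e: print(n,e)
# lid outline: bright grey corners, for direction
print(cast(c,[[181,235],[159,221]],.05), proj(c,[.5,.3,.05]))
E
```

```text
sr 165.0 (array([609.8, -37. ]), array([46.2, 42.3]), 0.8)
ss 230.5 (array([494. ,  52.3]), array([47.4, 48.7]), 45.5)
br 135.0 (array([587.6,  70.1]), array([39.9, 39.5]), 0.4)
bs 182.5 (array([508. , -53.9]), array([43.4, 41.6]), 27.0)
pr 5.5 (array([ 551.2, -256.4]), array([58. , 16.3]), 46.7)
ph 7.5 (array([ 435.8, -243.6]), array([63.7, 17.7]), 48.8)
ps 6.5 (array([ 478.3, -350.1]), array([74., 10.]), 23.7)
knob 21.0 (array([405.6, 214.4]), array([14.8, 15. ]), 0.5)
plate 157.5 (array([426.6, 305.8]), array([78.9, 29.3]), 61.9)
[[0.40122324 0.21277822 0.05      ]
 [0.44205178 0.27938284 0.05      ]] [152.84103893 201.52868151]
```

Knob is at about (0.405, 0.214) and the grip-to-hinge direction is roughly 60°. I'll fly over the pads first for a look.

Request:
play_rows --increments '[[[0.35,0.4,0],[0,0,0]],[[0.7,0.8,0],[0,0,0]]]' --claw -1

```text
clock: 0.35
tool_pos: [0.3072, -0.4432, 0.3032]
eef_rot: [-3.14, -0.0, 0.423]
wrist_force: [1.0, -0.2, -0.1]
grip_width: 0.0854
gripper_force: 0.0
```

Request:
play_rows --increments '[[[0.35,0.4,0],[0,0,0]],[[0.7,0.8,0],[0,0,0]]]'

```text
clock: 0.6
tool_pos: [0.3777, -0.3625, 0.3035]
eef_rot: [-3.141, 0.0, 0.424]
wrist_force: [0.7, -0.4, 0.7]
grip_width: 0.0856
gripper_force: 0.0
```

Request:
play_rows --increments '[[[0.35,0.4,0],[0,0,0]],[[0.7,0.8,0],[0,0,0]],[[0.7,0.8,0],[0,0,0]],[[0.7,0.8,0],[0,0,0]]]'

```text
clock: 1.1
tool_pos: [0.4467, -0.2838, 0.3036]
eef_rot: [-3.141, 0.001, 0.426]
wrist_force: [0.7, -0.9, -0.1]
grip_width: 0.0856
gripper_force: 0.0
```

```bash
cat > shot.py <<'E'
import sys,pickle
from h import *
o=env.observe(); im=env.camera("wrist")[:,:,::-1]
cv2.imwrite(f"pics/{sys.argv[1]}.png",im); pickle.dump(cam("wrist",o),open(sys.argv[1]+".pkl","wb"))
print(o["clock"],o["tool_pos"],o["eef_rot"],o["qvel"].round(3))
E
python3 shot.py pads
```

```text
1.1 [ 0.44672366 -0.28376796  0.30355808] [-3.14118844e+00  1.04041756e-03  4.25954765e-01] [-0.03  -0.001  0.002  0.001 -0.001  0.003]
```

Request:
play_rows --increments '[[[0.14,0.47,0],[0,0,0]],[[0.27,0.93,0],[0,0,0]]]'

```text
clock: 1.4
tool_pos: [0.4734, -0.1919, 0.3037]
eef_rot: [3.142, 0.0, 0.42]
wrist_force: [1.1, 0.4, 0.5]
grip_width: 0.085
gripper_force: 0.0
```

Request:
play_rows --increments '[[[0.14,0.47,0],[0,0,0]],[[0.27,0.93,0],[0,0,0]]]'

```text
clock: 1.65
tool_pos: [0.5008, -0.0982, 0.3039]
eef_rot: [3.141, 0.0, 0.422]
wrist_force: [1.0, -0.9, 0.6]
grip_width: 0.0857
gripper_force: 0.0
```

Request:
play_rows --increments '[[[0.14,0.47,0],[0,0,0]],[[0.27,0.93,0],[0,0,0]],[[0.27,0.93,0],[0,0,0]],[[0.27,0.93,0],[0,0,0]]]'

```text
clock: 2.15
tool_pos: [0.5276, -0.0063, 0.3037]
eef_rot: [3.141, 0.001, 0.424]
wrist_force: [-0.4, -0.7, -0.5]
grip_width: 0.0854
gripper_force: 0.0
```

```bash
python3 shot.py tray
```

```text
2.15 [ 0.52763004 -0.0062626   0.30368363] [3.14111277e+00 1.09430470e-03 4.23807857e-01] [-0.016 -0.002  0.003  0.    -0.002  0.003]
```

Request:
play_rows --increments '[[[-0.15,0.42,0],[0,0,0.1]],[[-0.3,0.83,0],[0,0,0.2]]]'

```text
clock: 2.45
tool_pos: [0.4978, 0.0766, 0.3038]
eef_rot: [3.141, 0.0, 0.633]
wrist_force: [0.3, 0.9, -0.8]
grip_width: 0.0858
gripper_force: 0.0
```

Request:
play_rows --increments '[[[-0.15,0.42,0],[0,0,0.1]],[[-0.3,0.83,0],[0,0,0.2]]]'

```text
clock: 2.7
tool_pos: [0.4677, 0.1603, 0.304]
eef_rot: [3.141, 0.0, 0.844]
wrist_force: [0.6, 0.0, -0.0]
grip_width: 0.0855
gripper_force: 0.0
```

Request:
play_rows --increments '[[[-0.15,0.42,0],[0,0,0.1]],[[-0.3,0.83,0],[0,0,0.2]],[[-0.3,0.83,0],[0,0,0.2]],[[-0.3,0.83,0],[0,0,0.2]]]'

```text
clock: 3.2
tool_pos: [0.4384, 0.2427, 0.3039]
eef_rot: [3.141, 0.001, 1.051]
wrist_force: [-0.2, 0.2, 0.1]
grip_width: 0.0855
gripper_force: 0.0
```

```bash
python3 shot.py fix; python3 -c "
import cv2,numpy as np
a=[cv2.resize(cv2.imread(f'pics/{n}.png'),(400,300)) for n in('pads','tray')]
b=cv2.imread('pics/fix.png')
cv2.imwrite('pics/pt.png',np.hstack(a))"
```

```text
3.2 [0.43837542 0.24267226 0.30388108] [3.14097616e+00 7.39781808e-04 1.05115745e+00] [-0.014  0.001  0.002  0.003 -0.001  0.001]
```

View pics/pt.png

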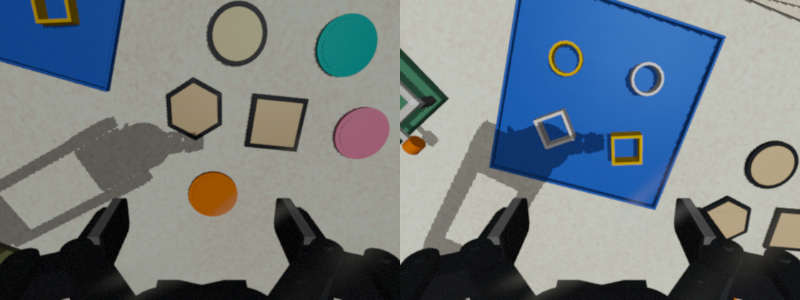

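View pics/fix.png

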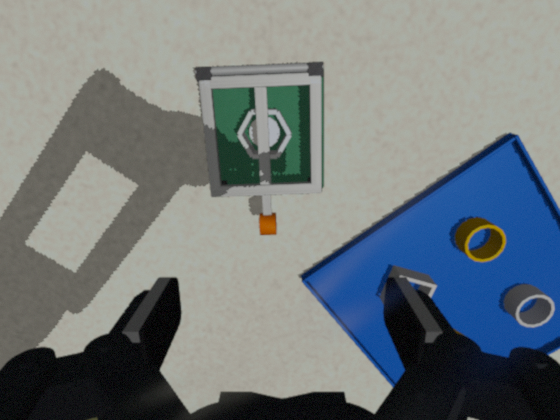

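Pads picture (full-size px): hex (271,152), round (332,47), square (387,171). Tray picture: silver round (344,110), silver square (214,180). Fixture picture: knob (268,224), hex ring (265,134), hinge bar along row 70.

```bash
cat > meas.py <<'E'
import pickle
from h import *
def load(n):
    im=cv2.imread(f"pics/{n}.png");h,s,v=[a.astype(int) for a in cv2.split(cv2.cvtColor(im,cv2.COLOR_BGR2HSV))]
    return pickle.load(open(n+".pkl","rb")),h,s,v
E
python3 - <<'E'
from meas import *
c,h,s,v=load("pads")
for n,uv,r in[("hex",(271,152),50),("round",(332,47),46),("square",(387,171),58)]:
    k=blob(v<80,uv,r);print(n,cv2.contourArea(k),flat(c,k,.006),cast(c,k,.006)[:,:2].mean(0))
    q=cast(c,cv2.approxPolyDP(k,6,True),.006)[:,:2];print(len(q), q.mean(0).round(4))
c,h,s,v=load("tray")
for n,uv,r in[("sr",(344,110),30),("ss",(214,180),34)]:
    k=blob((s<90)&(v>100),uv,r);print(n,cv2.contourArea(k),flat(c,k,.028))
c,h,s,v=load("fix")
k=blob((h<16)&(s>150)&(v>90),(268,224),20);print("knob",cv2.boundingRect(k),flat(c,k,.056))
k=blob((s<60)&(v>120),(264,132),29);print("hexring",cv2.boundingRect(k),cv2.contourArea(k),flat(c,k,.044))
P=cast(c,[[262,90],[265,188],[203,82],[213,194],[315,82],[322,190]],.054)[:,:2]
for a,b in((0,1),(2,3),(4,5)): d=P[a]-P[b];print("dir",np.degrees(np.arctan2(d[1],d[0])),np.hypot(*d))
P=cast(c,[[210,195],[322,188],[197,70],[322,66]],.054)[:,:2]
for a,b in((0,1),(2,3)): d=P[b]-P[a];print("edge",np.degrees(np.arctan2(d[1],d[0]))+90,np.hypot(*d))
E
```

```text
hex 4973.5 (array([ 457.7, -265.9]), array([90.1, 79.1]), 27.2) [ 0.45892477 -0.26575657]
6 [ 0.4584 -0.2664]
round 5894.5 (array([ 572.7, -277.3]), array([77.8, 78.5]), 24.4) [ 0.57330881 -0.27645187]
8 [ 0.5728 -0.2762]
square 5551.0 (array([ 489.4, -382.4]), array([79.2, 81. ]), 18.7) [ 0.49049658 -0.38196563]
4 [ 0.4896 -0.3825]
sr 1725.5 (array([608.6, -34.9]), array([43.4, 43. ]), 28.7)
ss 2027.5 (array([495.8,  51.3]), array([46.3, 48.5]), 43.8)
knob (260, 214, 16, 21) (array([405.7, 215.1]), array([20.4, 14.4]), 59.9)
hexring (237, 103, 55, 51) 1192.5 (array([447.1, 289.5]), array([43.7, 44.6]), 30.8)
dir 61.05260004443806 0.08613290614274402
dir 61.62494357123597 0.09832608306258876
dir 65.82994064618718 0.09491744572628906
edge 63.91267368217402 0.10442155518021733
edge 61.92928106635179 0.10440843881771548
```

Request:
play_rows --increments '[[[-0.16,-0.14,-0.5],[0,0,0.025]],[[-0.33,-0.28,-1.0],[0,0,0.025]]]' --claw -0.3

```text
clock: 3.5
tool_pos: [0.4061, 0.2146, 0.2036]
eef_rot: [3.139, -0.002, 1.077]
wrist_force: [-0.1, 0.1, -0.1]
grip_width: 0.0557
gripper_force: 0.0
```

Request:
play_rows --increments '[[[0,0,-0.4],[0,0,0]],[[0,0,-0.7],[0,0,0]],[[0,0,-0.96],[0,0,0]],[[0,0,-0.96],[0,0,0]]]'

```text
clock: 4.0
tool_pos: [0.4044, 0.2142, 0.1065]
eef_rot: [-3.139, 0.004, 1.077]
wrist_force: [-0.5, -0.1, 0.0]
grip_width: 0.0556
gripper_force: 0.0
```

Request:
play_rows --increments '[[[0,0,0],[0,0,0]],[[0,0,0],[0,0,0]],[[0,0,0],[0,0,0]],[[0,0,0],[0,0,0]],[[0,0,0],[0,0,0]],[[0,0,0],[0,0,0]]]' --claw 1 --newtons 25

```text
clock: 4.75
tool_pos: [0.4066, 0.2158, 0.1092]
eef_rot: [3.138, -0.002, 1.081]
wrist_force: [2.9, -3.7, 0.9]
grip_width: 0.015
gripper_force: 30.0
```

```bash
python3 shot.py grip; python3 -c "
from h import *
o=env.observe();print(o['wrist_force'])
T=o['tool_pos'];d=np.radians(61.5);
for a in np.arange(0,1.86,.155): print(round(a,3),np.round(14*np.array([.1*(1-np.cos(a))*np.cos(d),.1*(1-np.cos(a))*np.sin(d),.1*np.sin(a)])*1,3))"
```

```text
4.75 [0.40663317 0.21578679 0.10921968] [ 3.13767512e+00 -1.84657141e-03  1.08073824e+00] [ 0.001  0.    -0.001  0.001 -0.001  0.   ]
[ 3.61727365 -4.45690551  0.47173764]
0.0 [0. 0. 0.]
0.155 [0.008 0.015 0.216]
0.31 [0.032 0.059 0.427]
0.465 [0.071 0.131 0.628]
0.62 [0.124 0.229 0.813]
0.775 [0.191 0.351 0.98 ]
0.93 [0.269 0.495 1.122]
1.085 [0.356 0.656 1.238]
1.24 [0.451 0.831 1.324]
1.395 [0.551 1.015 1.378]
1.55 [0.654 1.205 1.4  ]
1.705 [0.757 1.395 1.387]
```

View pics/grip.png

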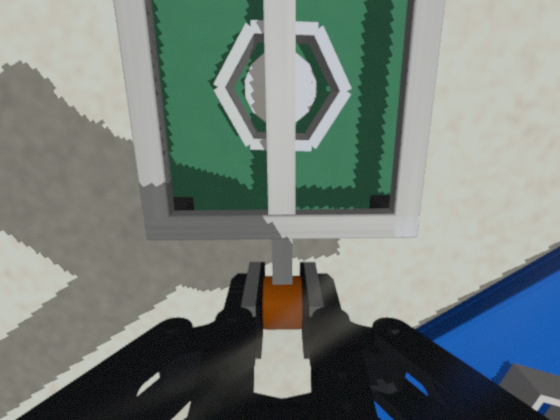

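The drum is pinched at (283,302). The hex ring's flats face along the lid direction. Swinging the lid now.

Request:
play_rows --increments '[[[0.008,0.015,0.216],[0,0,0]],[[0.032,0.059,0.427],[0,0,0]],[[0.071,0.131,0.628],[0,0,0]],[[0.124,0.229,0.813],[0,0,0]],[[0.191,0.351,0.98],[0,0,0]]]'

```text
clock: 5.42
tool_pos: [0.4256, 0.252, 0.2075]
eef_rot: [3.138, -0.004, 1.08]
wrist_force: [4.6, 3.3, -9.8]
grip_width: 0.0153
gripper_force: 27.6
```

Request:
play_rows --increments '[[[0.078,0.144,0.142],[0,0,0]],[[0.165,0.305,0.258],[0,0,0]],[[0.26,0.48,0.344],[0,0,0]],[[0.36,0.664,0.398],[0,0,0]],[[0.463,0.854,0.42],[0,0,0]]]'

```text
clock: 6.05
tool_pos: [0.4698, 0.3362, 0.2487]
eef_rot: [3.141, 0.002, 1.08]
wrist_force: [-0.2, -1.2, -4.5]
grip_width: 0.0157
gripper_force: 26.8
```

Request:
play_rows --increments '[[[0.103,0.19,-0.013],[0,0,0]],[[0.185,0.341,-0.047],[0,0,0]],[[0.185,0.341,-0.047],[0,0,0]],[[0.185,0.341,-0.047],[0,0,0]]]'

```text
clock: 6.55
tool_pos: [0.4884, 0.3714, 0.244]
eef_rot: [-3.141, -0.002, 1.08]
wrist_force: [-3.9, 3.4, 4.4]
grip_width: 0.0155
gripper_force: 28.1
```

```bash
python3 shot.py up; python3 -c "
from h import *
cv2.imwrite('pics/up_s.png',cv2.resize(env.camera('scene')[80:230,240:480,::-1],(720,450)))"
```

```text
6.55 [0.48840972 0.37141956 0.24403099] [-3.14084698e+00 -1.91434780e-03  1.07957195e+00] [-0.005 -0.004  0.008  0.003 -0.001 -0.   ]
```

View pics/up_s.png

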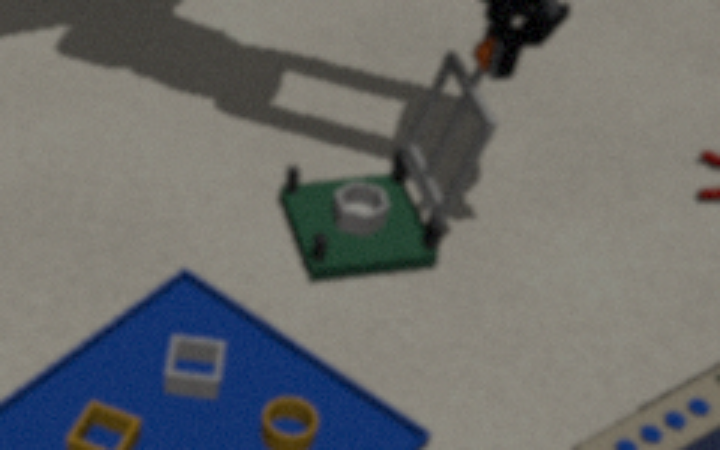

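The lid leans past upright, held at about 1.83 rad. Releasing it, rising, then turning the tool so that the camera faces away from the lid.

Request:
play_rows --increments '[[[0,0,0],[0,0,0]],[[0,0,0],[0,0,0]],[[0,0,0.0],[0,0,0]],[[0,0,0.3],[0,0,0]],[[0,0,0.6],[0,0,0]],[[0,0,0.6],[0,0,0]]]' --claw -0.3

```text
clock: 7.4
tool_pos: [0.4903, 0.3713, 0.3058]
eef_rot: [3.138, -0.005, 1.079]
wrist_force: [-0.0, 0.7, -0.0]
grip_width: 0.055
gripper_force: 0.0
```

Request:
play_rows --increments '[[[-0.08,-0.16,0],[0,0,0.16]],[[-0.16,-0.32,0],[0,0,0.33]],[[-0.25,-0.5,0],[0,0,0.5]],[[-0.33,-0.66,0],[0,0,0.66]],[[-0.41,-0.82,0],[0,0,0.83]]]'

```text
clock: 8.02
tool_pos: [0.4471, 0.2877, 0.3018]
eef_rot: [-3.139, 0.001, 1.954]
wrist_force: [-0.1, 0.1, 0.6]
grip_width: 0.0555
gripper_force: 0.0
```

Request:
play_rows --increments '[[[0,0,0],[0,0,0.16]],[[0,0,0],[0,0,0.33]],[[0,0,0],[0,0,0.5]],[[0,0,0],[0,0,0.66]],[[0,0,0],[0,0,0.83]]]'

```text
clock: 8.65
tool_pos: [0.4474, 0.2882, 0.3018]
eef_rot: [-3.14, -0.001, 2.823]
wrist_force: [0.1, -0.7, -0.6]
grip_width: 0.0556
gripper_force: 0.0
```

Request:
play_rows --increments '[[[0,0,0],[0,0,0.16]],[[0,0,0],[0,0,0.33]],[[0,0,0],[0,0,0.5]],[[0,0,0],[0,0,0.66]],[[0,0,0],[0,0,0.83]],[[0,0,0],[0,0,0.83]],[[0,0,0],[0,0,0.83]]]'

```text
clock: 9.52
tool_pos: [0.4476, 0.2884, 0.3025]
eef_rot: [-3.142, -0.001, -2.599]
wrist_force: [0.0, 0.1, -0.4]
grip_width: 0.0556
gripper_force: 0.0
```

```bash
python3 shot.py hexr; python3 -c "
from h import *
o=env.observe();print(o['joint_pos'].round(3))"
```

```text
9.525 [0.44761267 0.2884489  0.3024926 ] [-3.14152447e+00 -1.24633249e-03 -2.59934195e+00] [-0.001 -0.002 -0.006 -0.     0.005 -0.012]
[ 0.493  0.249  1.595 -0.     1.299 -1.62 ]
```

View pics/hexr.png

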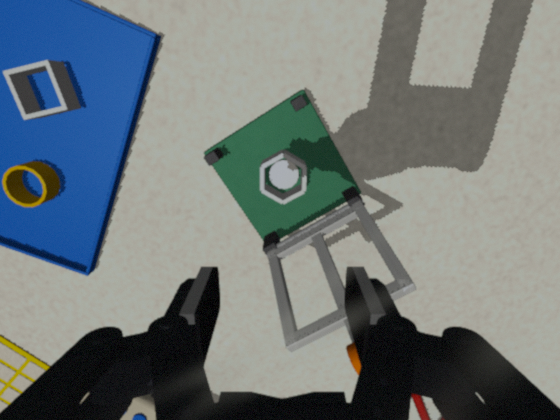

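The lid stays open (frame at (340,290)); the hex ring is at (284,177), and its flats are near image left-right.

```bash
python3 - <<'E'
from meas import *
c,h,s,v=load("hexr")
k=blob((s<75),(284,177),30);print(cv2.boundingRect(k),cv2.contourArea(k),flat(c,k,.044))
m=cv2.moments(k);print(cast(c,[[m["m10"]/m["m00"],m["m01"]/m["m00"]]],.041))
hu=cv2.convexHull(k);q=cast(c,cv2.approxPolyDP(hu,3,True),.044)[:,:2];print(q.round(4).tolist())
d=np.diff(np.r_[q,q[:1]],axis=0);print(np.degrees(np.arctan2(d[:,1],d[:,0]))%60,np.hypot(*d.T))
E
```

```text
(259, 149, 49, 56) 2015.5 (array([442.7, 287.5]), array([53.1, 45.4]), 29.9)
[[0.44311932 0.28739668 0.041     ]]
[[0.4191, 0.2753], [0.4198, 0.2974], [0.435, 0.3093], [0.4469, 0.3123], [0.4664, 0.2994], [0.4652, 0.2743], [0.446, 0.2632], [0.437, 0.2634]]
[28.13551223 37.87749979 14.25963569 26.55025638 27.31755435 29.89474921
 58.58108245 26.51100017] [0.02219251 0.01925393 0.01233628 0.02333857 0.02521813 0.02225168
 0.00891879 0.02153695]
```

Request:
play_rows --increments '[[[-0.03,0,-0.5],[0,0,0]],[[-0.03,0,-1.0],[0,0,0]]]'

```text
clock: 9.82
tool_pos: [0.4453, 0.289, 0.2029]
eef_rot: [-3.141, 0.003, -2.598]
wrist_force: [-0.2, -1.0, -0.8]
grip_width: 0.0555
gripper_force: 0.0
```

Request:
play_rows --increments '[[[0,0,-0.4],[0,0,0]],[[0,0,-0.7],[0,0,0]],[[0,0,-0.9],[0,0,0]],[[0,0,-1.0],[0,0,0]]]'

```text
clock: 10.32
tool_pos: [0.4444, 0.2884, 0.102]
eef_rot: [3.142, -0.002, -2.598]
wrist_force: [0.4, 0.3, -0.5]
grip_width: 0.0557
gripper_force: 0.0
```

Request:
play_rows --increments '[[[0,0,-0.06],[0,0,0]],[[0,0,-0.06],[0,0,0]]]'

```text
clock: 10.58
tool_pos: [0.4451, 0.2888, 0.0974]
eef_rot: [-3.142, 0.0, -2.597]
wrist_force: [-0.8, 0.7, 1.3]
grip_width: 0.0555
gripper_force: 0.0
```

Request:
play_rows --increments '[[[0,0,0],[0,0,0]],[[0,0,0],[0,0,0]],[[0,0,0],[0,0,0]],[[0,0,0],[0,0,0]],[[0,0,0],[0,0,0]]]' --claw 1 --newtons 35

```text
clock: 11.2
tool_pos: [0.4454, 0.289, 0.0981]
eef_rot: [-3.142, 0.002, -2.596]
wrist_force: [-1.1, -1.0, 6.6]
grip_width: 0.0431
gripper_force: 36.5
```

```bash
python3 shot.py hexg
```

```text
11.2 [0.44540723 0.28898764 0.09809217] [-3.14150757e+00  1.88920344e-03 -2.59640305e+00] [ 0.001  0.     0.    -0.    -0.    -0.002]
```

View pics/hexg.png

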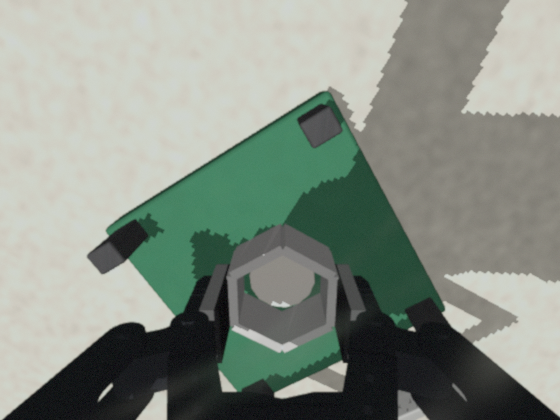

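The fingers hold the hex ring by two flats. I'll lift it and measure where the ring sits in the tool.

Request:
play_rows --increments '[[[0,0,0.15],[0,0,0]],[[0,0,0.4],[0,0,0]],[[0,0,0.7],[0,0,0]],[[0,0,1.0],[0,0,0]]]'

```text
clock: 11.75
tool_pos: [0.4445, 0.2885, 0.1987]
eef_rot: [-3.142, -0.0, -2.596]
wrist_force: [0.1, -0.0, -0.3]
grip_width: 0.043
gripper_force: 35.9
```

Request:
play_rows --increments '[[[0,0,0.4],[0,0,0]],[[0,0,0.8],[0,0,0]],[[0,0,0.8],[0,0,0]]]'

```text
clock: 12.12
tool_pos: [0.4464, 0.2896, 0.2814]
eef_rot: [-3.141, 0.008, -2.596]
wrist_force: [-0.6, -0.9, -0.7]
grip_width: 0.0435
gripper_force: 35.9
```

```bash
python3 shot.py lift; python3 - <<'E'
from meas import *
c,h,s,v=load("hexg")
P=cast(c,[[282,225],[283,351]],.044)
T=np.array([.4454,.2890]);a=-2.5964;tx=np.array([np.cos(a),np.sin(a)]);ty=np.array([np.sin(a),-np.cos(a)])
for p in P: print((p[:2]-T)@tx*1000,(p[:2]-T)@ty*1000)
o=env.observe();print(o["grip_width"],o["gripper_force"],o["wrist_force"])
E
```

```text
12.125 [0.44635996 0.28955463 0.28144966] [-3.14116312  0.00824185 -2.59629019] [-0.001  0.042  0.07   0.001 -0.031 -0.001]
34.88558474917484 0.6406579490916521
-22.004873391585768 1.0581440508121553
0.04296140830337941 35.8656120300293 [ 0.40386825 -0.3822279  -1.46084219]
```

View pics/lift.png

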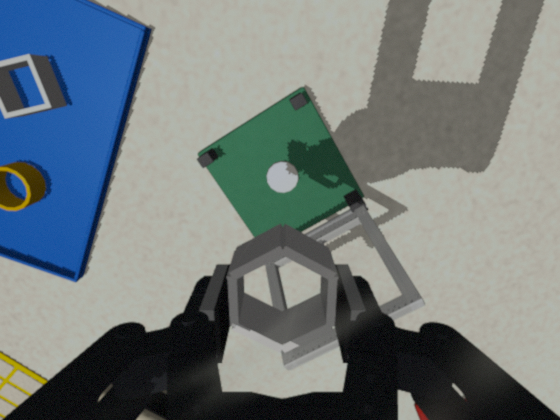

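The ring is held about 2 mm towards +x of the tool. Now to the hex pad, turning −124° on the way.

Request:
play_rows --increments '[[[0.01,-0.31,0],[0,0,-0.115]],[[0.01,-0.62,0],[0,0,-0.23]],[[0.02,-0.93,0],[0,0,-0.345]]]'

```text
clock: 12.55
tool_pos: [0.4455, 0.1945, 0.2758]
eef_rot: [-3.141, -0.003, -2.961]
wrist_force: [0.8, -0.3, -0.5]
grip_width: 0.0427
gripper_force: 35.8
```

Request:
play_rows --increments '[[[0.01,-0.31,0],[0,0,-0.115]],[[0.01,-0.62,0],[0,0,-0.23]],[[0.02,-0.93,0],[0,0,-0.345]]]'

```text
clock: 12.92
tool_pos: [0.4475, 0.1015, 0.2758]
eef_rot: [-3.14, -0.003, 2.96]
wrist_force: [0.2, 0.6, 0.1]
grip_width: 0.0433
gripper_force: 35.8
```

Request:
play_rows --increments '[[[0.01,-0.31,0],[0,0,-0.115]],[[0.01,-0.62,0],[0,0,-0.23]],[[0.02,-0.93,0],[0,0,-0.345]]]'

```text
clock: 13.3
tool_pos: [0.4495, 0.0088, 0.2758]
eef_rot: [-3.14, -0.003, 2.599]
wrist_force: [1.1, 0.3, -0.8]
grip_width: 0.0434
gripper_force: 35.8
```

Request:
play_rows --increments '[[[0.01,-0.31,0],[0,0,-0.115]],[[0.01,-0.62,0],[0,0,-0.23]],[[0.02,-0.93,0],[0,0,-0.345]]]'

```text
clock: 13.68
tool_pos: [0.4515, -0.084, 0.2758]
eef_rot: [-3.14, -0.003, 2.238]
wrist_force: [0.8, 0.0, -0.5]
grip_width: 0.0432
gripper_force: 35.8
```

Request:
play_rows --increments '[[[0.01,-0.31,0],[0,0,-0.115]],[[0.01,-0.62,0],[0,0,-0.23]],[[0.02,-0.93,0],[0,0,-0.345]]]'

```text
clock: 14.05
tool_pos: [0.4536, -0.1768, 0.2758]
eef_rot: [-3.139, -0.003, 1.876]
wrist_force: [-0.1, 0.7, -1.6]
grip_width: 0.0432
gripper_force: 35.8
```

Request:
play_rows --increments '[[[0.01,-0.31,0],[0,0,-0.115]],[[0.01,-0.62,0],[0,0,-0.23]],[[0.02,-0.93,0],[0,0,-0.345]],[[0.02,-0.93,0],[0,0,-0.345]],[[0.02,-0.93,0],[0,0,-0.345]]]'

```text
clock: 14.68
tool_pos: [0.456, -0.2684, 0.276]
eef_rot: [-3.139, -0.002, 1.52]
wrist_force: [-0.2, 0.2, -1.0]
grip_width: 0.0434
gripper_force: 35.8
```

```bash
python3 shot.py hp; python3 -c "
from h import *
print(env.observe()['joint_pos'].round(3),env.observe()['grip_width'])"
```

```text
14.675 [ 0.45596347 -0.26837334  0.27600897] [-3.13895944e+00 -2.26546353e-03  1.51979206e+00] [ 0.016 -0.011  0.001  0.001  0.     0.004]
[-0.612  0.268  1.64   0.     1.237 -0.561] 0.04332677236789959
```

View pics/hp.png

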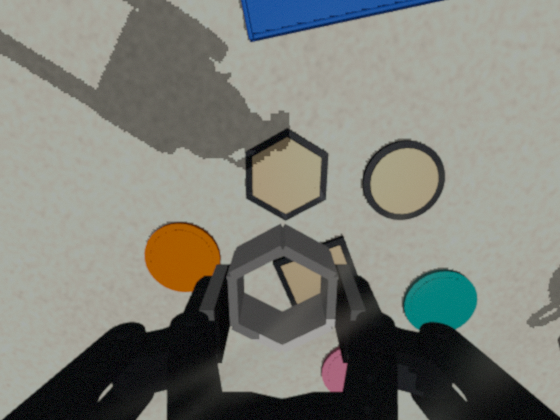

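Hex pad is at (286,173), aligned with the ring. Checking its centre from this view, and both other pads while visible.

```bash
python3 - <<'E'
from meas import *
c,h,s,v=load("hp")
k=blob((h>8)&(h<30)&(s>50)&(v>120),(287,180),45);print(cv2.boundingRect(k),flat(c,k,.006))
print(cast(c,[[286.5,172.8]],.006))
k=blob(v<80,(404,179),46);print(flat(c,k,.006))
E
```

```text
(252, 140, 69, 73) (array([ 458.9, -268. ]), array([74., 62.]), 25.7)
[[ 0.45890922 -0.26259577  0.006     ]]
(array([ 572.2, -276. ]), array([77.3, 79.8]), 44.6)
```

Request:
play_rows --increments '[[[0.02,0.02,-0.4],[0,0,0]],[[0.02,0.02,-0.8],[0,0,0]],[[0.02,0.02,-1.0],[0,0,0]]]'

```text
clock: 15.1
tool_pos: [0.4576, -0.2651, 0.1751]
eef_rot: [-3.138, -0.002, 1.521]
wrist_force: [-0.8, 0.6, -0.6]
grip_width: 0.0432
gripper_force: 35.9
```

Request:
play_rows --increments '[[[0,0,-0.3],[0,0,0]],[[0,0,-0.6],[0,0,0]],[[0,0,-0.75],[0,0,0]],[[0,0,-0.85],[0,0,0]],[[0,0,-0.89],[0,0,0]],[[0,0,-0.89],[0,0,0]]]'

```text
clock: 15.85
tool_pos: [0.4592, -0.2674, 0.0886]
eef_rot: [3.141, 0.0, 1.519]
wrist_force: [-0.4, 0.0, -0.9]
grip_width: 0.0434
gripper_force: 35.9
```

Request:
play_rows --increments '[[[0,0,-0.01],[0,0,0]],[[0,0,-0.015],[0,0,0]],[[0,0,-0.015],[0,0,0]]]'

```text
clock: 16.23
tool_pos: [0.4589, -0.2674, 0.0869]
eef_rot: [3.141, 0.0, 1.519]
wrist_force: [0.2, -0.8, -0.7]
grip_width: 0.0434
gripper_force: 35.9
```

Request:
play_rows --increments '[[[0,0,-0.01],[0,0,0]],[[0,0,-0.02],[0,0,0]],[[0,0,-0.02],[0,0,0]]]'

```text
clock: 16.6
tool_pos: [0.4588, -0.2673, 0.0846]
eef_rot: [-3.141, -0.0, 1.519]
wrist_force: [1.2, 0.3, -0.0]
grip_width: 0.0432
gripper_force: 35.9
```

Request:
play_rows --increments '[[[0,0,-0.01],[0,0,0]],[[0,0,-0.01],[0,0,0]]]'

```text
clock: 16.85
tool_pos: [0.4589, -0.2673, 0.0841]
eef_rot: [3.141, 0.0, 1.519]
wrist_force: [-1.5, -0.5, 3.5]
grip_width: 0.0431
gripper_force: 36.4
```

Contact confirmed at 3.5 N. Release, rise and go over the silver square ring.

Request:
play_rows --increments '[[[0,0,0],[0,0,0]],[[0,0,0],[0,0,0]],[[0,0,0],[0,0,0]],[[0,0,0.3],[0,0,0]],[[0,0,0.6],[0,0,0]],[[0,0,0.9],[0,0,0]]]' --claw -0.3

```text
clock: 17.6
tool_pos: [0.4587, -0.2672, 0.1744]
eef_rot: [-3.141, -0.0, 1.519]
wrist_force: [-0.5, -0.4, -0.2]
grip_width: 0.0557
gripper_force: 0.0
```

Request:
play_rows --increments '[[[0,0,0.4],[0,0,0]],[[0,0,0.8],[0,0,0]],[[0,0,0.8],[0,0,0]],[[0,0,0.8],[0,0,0]]]'

```text
clock: 18.1
tool_pos: [0.4584, -0.267, 0.2533]
eef_rot: [-3.141, -0.0, 1.519]
wrist_force: [-0.3, -0.2, -1.0]
grip_width: 0.0552
gripper_force: 0.0
```

```bash
python3 shot.py hp2
```

```text
18.1 [ 0.45839415 -0.26699896  0.25325514] [-3.14093700e+00 -4.05889315e-04  1.51911556e+00] [ 0.     0.021  0.019  0.001  0.    -0.   ]
```

Request:
play_rows --increments '[[[0.04,0.4,0],[0,0,-0.09]],[[0.09,0.8,0],[0,0,-0.18]]]'

```text
clock: 18.4
tool_pos: [0.467, -0.1864, 0.2518]
eef_rot: [-3.138, -0.001, 1.326]
wrist_force: [0.5, -0.9, -0.6]
grip_width: 0.0555
gripper_force: 0.0
```

Request:
play_rows --increments '[[[0.04,0.4,0],[0,0,-0.09]],[[0.09,0.8,0],[0,0,-0.18]]]'

```text
clock: 18.65
tool_pos: [0.4759, -0.1058, 0.2519]
eef_rot: [-3.138, 0.0, 1.139]
wrist_force: [0.4, 0.1, 0.4]
grip_width: 0.0555
gripper_force: 0.0
```

Request:
play_rows --increments '[[[0.04,0.4,0],[0,0,-0.09]],[[0.09,0.8,0],[0,0,-0.18]]]'

```text
clock: 18.9
tool_pos: [0.4849, -0.0259, 0.252]
eef_rot: [-3.138, 0.002, 0.95]
wrist_force: [1.2, -0.4, 0.0]
grip_width: 0.0553
gripper_force: 0.0
```

Request:
play_rows --increments '[[[0.04,0.4,0],[0,0,-0.09]],[[0.09,0.8,0],[0,0,-0.18]],[[0.09,0.8,0],[0,0,-0.18]],[[0.09,0.8,0],[0,0,-0.18]]]'

```text
clock: 19.4
tool_pos: [0.4941, 0.0524, 0.2525]
eef_rot: [-3.14, 0.002, 0.767]
wrist_force: [0.6, 0.7, 1.2]
grip_width: 0.0549
gripper_force: 0.0
```

```bash
python3 shot.py sq; python3 -c "
import cv2,numpy as np
a=[cv2.resize(cv2.imread(f'pics/{n}.png'),(400,300)) for n in('hp2','sq')]
cv2.imwrite('pics/hs.png',np.hstack(a))"
```

```text
19.4 [0.4941294  0.05244316 0.25248553] [-3.14017334e+00  2.48214773e-03  7.66766704e-01] [-0.024 -0.007 -0.002  0.003  0.     0.004]
```

View pics/hs.png

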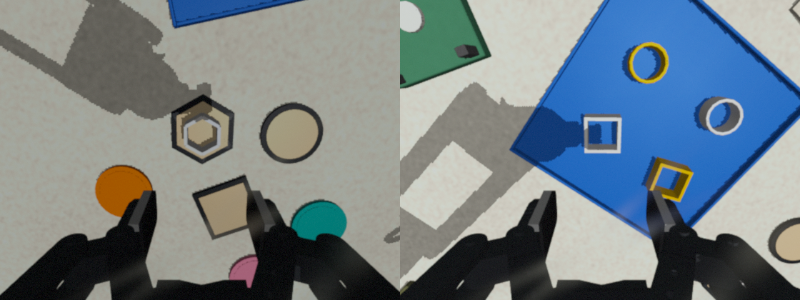

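The hex ring stands centred on its pad. The square ring is at (283,188) and lined up with the gripper; the silver round is at (449,162).

```bash
python3 - <<'E'
from meas import *
c,h,s,v=load("sq")
sil=(s<75)&(v>60)
for uv,r in(((283,188),40),((449,162),40)):
    k=blob(sil,uv,r);print(cv2.boundingRect(k),flat(c,k,.028))
b=cv2.boundingRect(blob(sil,(283,188),40))
# bottom edge of image = far top rim; top edge of picture may include near wall
P=cast(c,[[b[0],b[1]+b[3]],[b[0]+b[2],b[1]+b[3]],[b[0],b[1]],[b[0]+b[2],b[1]]],.028)[:,:2];print(P.round(4),P.mean(0))
E
```

```text
(257, 160, 53, 55) (array([494.9,  53.5]), array([47.6, 44.3]), 43.9)
(419, 135, 62, 55) (array([607.3, -30.6]), array([43., 52.]), 15.5)
[[0.4613 0.0527]
 [0.4935 0.0194]
 [0.497  0.0856]
 [0.5276 0.0539]] [0.49483082 0.05289498]
```

Centred within 1 mm, so descend and grasp.

Request:
play_rows --increments '[[[0,0,-0.4],[0,0,0]],[[0,0,-0.8],[0,0,0]],[[0,0,-1.0],[0,0,0]]]'

```text
clock: 19.82
tool_pos: [0.4934, 0.0512, 0.1516]
eef_rot: [-3.139, 0.003, 0.764]
wrist_force: [-1.0, 0.9, -0.3]
grip_width: 0.0554
gripper_force: 0.0
```

Request:
play_rows --increments '[[[0,0,-0.3],[0,0,0]],[[0,0,-0.5],[0,0,0]],[[0,0,-0.65],[0,0,0]],[[0,0,-0.69],[0,0,0]],[[0,0,-0.69],[0,0,0]]]'

```text
clock: 20.45
tool_pos: [0.4948, 0.0519, 0.0846]
eef_rot: [-3.141, 0.0, 0.764]
wrist_force: [-0.5, 0.5, 0.5]
grip_width: 0.0554
gripper_force: 0.0
```

Request:
play_rows --increments '[[[0,0,0],[0,0,0]],[[0,0,0],[0,0,0]],[[0,0,0],[0,0,0]],[[0,0,0],[0,0,0]],[[0,0,0],[0,0,0]]]' --claw 1

```text
clock: 21.08
tool_pos: [0.4953, 0.0526, 0.0854]
eef_rot: [3.14, -0.001, 0.765]
wrist_force: [-0.7, -1.3, 6.2]
grip_width: 0.043
gripper_force: 36.5
```

```bash
python3 shot.py sqg
```

```text
21.075 [0.49534825 0.05258864 0.08539482] [ 3.14035708e+00 -8.57271677e-04  7.65474444e-01] [-0.001 -0.001 -0.002  0.    -0.    -0.   ]
```

View pics/sqg.png

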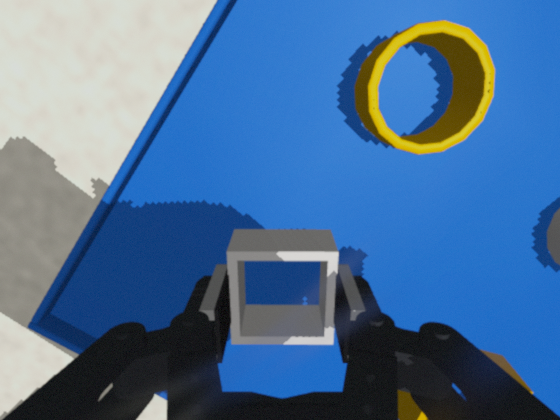

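The square ring is held squarely. Lift and carry it to the square pad.

Request:
play_rows --increments '[[[0,0,0.15],[0,0,0]],[[0,0,0.4],[0,0,0]],[[0,0,0.7],[0,0,0]],[[0,0,1.0],[0,0,0]]]'

```text
clock: 21.62
tool_pos: [0.4944, 0.0529, 0.1853]
eef_rot: [-3.141, 0.001, 0.765]
wrist_force: [0.9, 0.4, -1.4]
grip_width: 0.0433
gripper_force: 35.8
```

Request:
play_rows --increments '[[[0,0,0.4],[0,0,0]],[[0,0,0.8],[0,0,0]]]'

```text
clock: 21.88
tool_pos: [0.4942, 0.0529, 0.2656]
eef_rot: [-3.141, 0.001, 0.765]
wrist_force: [0.4, 0.4, -1.1]
grip_width: 0.0434
gripper_force: 35.8
```

Request:
play_rows --increments '[[[0,-0.43,0],[0,0,-0.04]],[[-0.01,-0.87,0],[0,0,-0.085]]]'

```text
clock: 22.12
tool_pos: [0.4939, -0.0345, 0.2654]
eef_rot: [3.14, -0.001, 0.677]
wrist_force: [0.4, -0.4, -2.0]
grip_width: 0.043
gripper_force: 35.8
```

Request:
play_rows --increments '[[[0,-0.43,0],[0,0,-0.04]],[[-0.01,-0.87,0],[0,0,-0.085]]]'

```text
clock: 22.38
tool_pos: [0.4925, -0.1222, 0.2646]
eef_rot: [-3.141, -0.0, 0.586]
wrist_force: [0.6, -0.3, -1.2]
grip_width: 0.043
gripper_force: 35.8
```

Request:
play_rows --increments '[[[0,-0.43,0],[0,0,-0.04]],[[-0.01,-0.87,0],[0,0,-0.085]]]'

```text
clock: 22.62
tool_pos: [0.4915, -0.2093, 0.2644]
eef_rot: [-3.141, -0.0, 0.497]
wrist_force: [-0.4, 0.3, -0.8]
grip_width: 0.0432
gripper_force: 35.8
```

Request:
play_rows --increments '[[[0,-0.43,0],[0,0,-0.04]],[[-0.01,-0.87,0],[0,0,-0.085]]]'

```text
clock: 22.88
tool_pos: [0.4906, -0.2963, 0.2643]
eef_rot: [-3.141, -0.0, 0.408]
wrist_force: [0.0, 0.1, -1.2]
grip_width: 0.0429
gripper_force: 35.8
```

Request:
play_rows --increments '[[[0,-0.43,0],[0,0,-0.04]],[[-0.01,-0.87,0],[0,0,-0.085]],[[-0.01,-0.87,0],[0,0,-0.085]],[[-0.01,-0.87,0],[0,0,-0.085]]]'

```text
clock: 23.38
tool_pos: [0.4894, -0.3816, 0.264]
eef_rot: [-3.139, 0.0, 0.32]
wrist_force: [-0.6, 0.7, -1.1]
grip_width: 0.0432
gripper_force: 35.9
```

```bash
python3 shot.py sp; python3 - <<'E'
from meas import *
c,*_=load("sqg")
P=cast(c,[[283,252],[283,344]],.028)[:,:2].mean(0);T=np.array([.4953,.0526]);a=.7655
print("ring in tool",(P-T)@[np.cos(a),np.sin(a)],(P-T)@[np.sin(a),-np.cos(a)])
c,h,s,v=load("sp")
uv=proj(c,[.4895,-.3825,.006]);print(uv)
k=blob(v<80,uv,60);print(cv2.contourArea(k),flat(c,k,.006))
k=blob((h>8)&(h<30)&(s>50)&(v>120),uv,45);print(flat(c,k,.006))
E
```

```text
23.375 [ 0.48942143 -0.38164168  0.26399892] [-3.13946412e+00  4.51233564e-04  3.19863552e-01] [ 0.018 -0.013  0.013  0.     0.    -0.   ]
ring in tool -0.0009253133882830309 -0.0003118676206490521
[283.91896407 180.12810781]
6758.0 (array([ 489.4, -383.5]), array([79.4, 79.5]), 18.4)
(array([ 489.5, -383.8]), array([66. , 65.8]), 19.5)
```

Request:
play_rows --increments '[[[0.01,-0.02,-0.4],[0,0,0]],[[0.01,-0.02,-0.8],[0,0,0]],[[0.01,-0.02,-1.0],[0,0,0]]]'

```text
clock: 23.8
tool_pos: [0.49, -0.3816, 0.1626]
eef_rot: [-3.138, 0.002, 0.322]
wrist_force: [-0.5, -0.4, -1.2]
grip_width: 0.0434
gripper_force: 35.9
```

Request:
play_rows --increments '[[[0,0,-0.3],[0,0,0]],[[0,0,-0.5],[0,0,0]],[[0,0,-0.65],[0,0,0]],[[0,0,-0.73],[0,0,0]],[[0,0,-0.73],[0,0,0]]]'

```text
clock: 24.42
tool_pos: [0.4909, -0.3839, 0.0915]
eef_rot: [-3.141, 0.0, 0.321]
wrist_force: [-0.4, -0.5, 0.2]
grip_width: 0.043
gripper_force: 35.9
```

Request:
play_rows --increments '[[[0,0,-0.01],[0,0,0]],[[0,0,-0.01],[0,0,0]]]'

```text
clock: 24.68
tool_pos: [0.4912, -0.3846, 0.0914]
eef_rot: [3.14, -0.001, 0.32]
wrist_force: [-0.5, 0.7, -0.5]
grip_width: 0.043
gripper_force: 35.9
```

Request:
play_rows --increments '[[[0,0,-0.01],[0,0,0]],[[0,0,-0.02],[0,0,0]],[[0,0,-0.02],[0,0,0]]]'

```text
clock: 25.05
tool_pos: [0.4908, -0.3843, 0.0887]
eef_rot: [-3.141, 0.0, 0.32]
wrist_force: [0.3, 0.2, -0.6]
grip_width: 0.0432
gripper_force: 35.9
```

Request:
play_rows --increments '[[[0,0,-0.01],[0,0,0]],[[0,0,-0.01],[0,0,0]]]'

```text
clock: 25.3
tool_pos: [0.4908, -0.3842, 0.0876]
eef_rot: [-3.141, 0.0, 0.32]
wrist_force: [0.3, -0.2, -1.1]
grip_width: 0.0431
gripper_force: 35.9
```

Request:
play_rows --increments '[[[0,0,-0.01],[0,0,0]],[[0,0,-0.01],[0,0,0]],[[0,0,-0.01],[0,0,0]]]'

```text
clock: 25.68
tool_pos: [0.4908, -0.3843, 0.0874]
eef_rot: [3.141, -0.0, 0.32]
wrist_force: [-0.8, 1.1, 5.0]
grip_width: 0.043
gripper_force: 36.6
```

Contact made at 5 N. Release, then go to the silver round ring.

Request:
play_rows --increments '[[[0,0,0],[0,0,0]],[[0,0,0],[0,0,0]],[[0,0,0],[0,0,0]],[[0,0,0.3],[0,0,0]],[[0,0,0.6],[0,0,0]],[[0,0,0.9],[0,0,0]]]' --claw -0.3

```text
clock: 26.42
tool_pos: [0.4908, -0.3842, 0.1773]
eef_rot: [-3.141, 0.0, 0.32]
wrist_force: [1.1, 0.9, 0.8]
grip_width: 0.0553
gripper_force: 0.0
```

Request:
play_rows --increments '[[[0,0,0.4],[0,0,0]],[[0,0,0.8],[0,0,0]]]'

```text
clock: 26.68
tool_pos: [0.4907, -0.3841, 0.2576]
eef_rot: [-3.141, 0.0, 0.32]
wrist_force: [-0.2, 0.1, -0.5]
grip_width: 0.0558
gripper_force: 0.0
```

Request:
play_rows --increments '[[[0.14,0.44,0],[0,0,0]],[[0.29,0.87,0],[0,0,0]]]'

```text
clock: 26.92
tool_pos: [0.5201, -0.297, 0.2575]
eef_rot: [3.14, -0.001, 0.318]
wrist_force: [1.1, 0.9, -0.3]
grip_width: 0.0556
gripper_force: 0.0
```

Request:
play_rows --increments '[[[0.14,0.44,0],[0,0,0]],[[0.29,0.87,0],[0,0,0]]]'

```text
clock: 27.18
tool_pos: [0.549, -0.2089, 0.2566]
eef_rot: [-3.142, 0.0, 0.32]
wrist_force: [0.2, -0.1, -0.2]
grip_width: 0.0555
gripper_force: 0.0
```

Request:
play_rows --increments '[[[0.14,0.44,0],[0,0,0]],[[0.29,0.87,0],[0,0,0]]]'

```text
clock: 27.42
tool_pos: [0.5781, -0.1218, 0.2565]
eef_rot: [-3.141, 0.0, 0.32]
wrist_force: [0.0, 0.2, 0.3]
grip_width: 0.0555
gripper_force: 0.0
```

Request:
play_rows --increments '[[[0.14,0.44,0],[0,0,0]],[[0.29,0.87,0],[0,0,0]],[[0.29,0.87,0],[0,0,0]],[[0.29,0.87,0],[0,0,0]]]'

```text
clock: 27.92
tool_pos: [0.6066, -0.0365, 0.2564]
eef_rot: [3.141, 0.001, 0.321]
wrist_force: [-0.3, 0.4, 0.4]
grip_width: 0.0554
gripper_force: 0.0
```

```bash
python3 shot.py rd; python3 - <<'E'
from meas import *
c,h,s,v=load("rd")
uv=proj(c,[.608,-.034,.02]);print(uv)
k=blob((s<75)&(v>60),uv,45);print(cv2.boundingRect(k),cv2.contourArea(k),flat(c,k,.028))
E
```

```text
27.925 [ 0.60655962 -0.03645141  0.25642715] [3.14121247e+00 9.67016579e-04 3.20948615e-01] [-0.026 -0.005  0.004  0.002 -0.001  0.002]
[280.256164   183.26889283]
(257, 156, 51, 53) 2009.5 (array([610.4, -34.4]), array([45.8, 43. ]), 37.5)
```

Request:
play_rows --increments '[[[0.03,0.02,-0.4],[0,0,0]],[[0.03,0.02,-0.8],[0,0,0]],[[0.03,0.02,-1.0],[0,0,0]]]'

```text
clock: 28.35
tool_pos: [0.6082, -0.0359, 0.1545]
eef_rot: [-3.14, 0.003, 0.318]
wrist_force: [-1.0, -0.3, 0.8]
grip_width: 0.0557
gripper_force: 0.0
```

Request:
play_rows --increments '[[[0,0,-0.3],[0,0,0]],[[0,0,-0.5],[0,0,0]],[[0,0,-0.67],[0,0,0]],[[0,0,-0.72],[0,0,0]],[[0,0,-0.72],[0,0,0]]]'

```text
clock: 28.98
tool_pos: [0.6099, -0.0348, 0.0847]
eef_rot: [3.142, 0.0, 0.32]
wrist_force: [-0.3, -0.4, 0.5]
grip_width: 0.0553
gripper_force: 0.0
```

Request:
play_rows --increments '[[[0,0,0],[0,0,0]],[[0,0,0],[0,0,0]],[[0,0,0],[0,0,0]],[[0,0,0],[0,0,0]],[[0,0,0],[0,0,0]]]' --claw 1

```text
clock: 29.6
tool_pos: [0.6105, -0.0344, 0.0858]
eef_rot: [3.141, -0.002, 0.32]
wrist_force: [-1.1, -0.1, 6.2]
grip_width: 0.0428
gripper_force: 36.0
```

```bash
python3 shot.py rdg
```

```text
29.6 [ 0.61053477 -0.03440947  0.08578219] [ 3.14055096e+00 -1.76366113e-03  3.20312764e-01] [-0.001  0.002  0.     0.001 -0.002 -0.   ]
```

View pics/rdg.png

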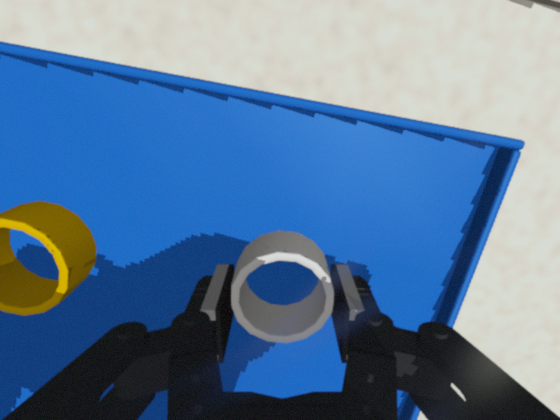

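The round ring is held centrally (rim rows about 250–340). Lift and carry it to the round pad.

Request:
play_rows --increments '[[[0,0,0.15],[0,0,0]],[[0,0,0.4],[0,0,0]],[[0,0,0.7],[0,0,0]],[[0,0,1.0],[0,0,0]]]'

```text
clock: 30.15
tool_pos: [0.6096, -0.0341, 0.1861]
eef_rot: [-3.141, 0.0, 0.32]
wrist_force: [-0.6, -0.6, -1.6]
grip_width: 0.0423
gripper_force: 35.8
```

Request:
play_rows --increments '[[[0,0,0.4],[0,0,0]],[[0,0,0.8],[0,0,0]]]'

```text
clock: 30.4
tool_pos: [0.6094, -0.034, 0.2663]
eef_rot: [-3.141, 0.0, 0.32]
wrist_force: [-0.0, 0.5, -1.0]
grip_width: 0.0422
gripper_force: 35.8
```

Request:
play_rows --increments '[[[-0.06,-0.4,0],[0,0,0]],[[-0.12,-0.81,0],[0,0,0]]]'

```text
clock: 30.65
tool_pos: [0.5979, -0.1154, 0.2664]
eef_rot: [3.141, -0.002, 0.322]
wrist_force: [0.1, 0.2, -0.9]
grip_width: 0.0426
gripper_force: 35.8
```

Request:
play_rows --increments '[[[-0.06,-0.4,0],[0,0,0]],[[-0.12,-0.81,0],[0,0,0]]]'

```text
clock: 30.9
tool_pos: [0.5853, -0.1971, 0.2654]
eef_rot: [-3.142, -0.0, 0.321]
wrist_force: [0.7, -0.2, -0.1]
grip_width: 0.0428
gripper_force: 35.8
```

Request:
play_rows --increments '[[[-0.06,-0.4,0],[0,0,0]],[[-0.12,-0.81,0],[0,0,0]],[[-0.12,-0.81,0],[0,0,0]],[[-0.12,-0.81,0],[0,0,0]]]'

```text
clock: 31.4
tool_pos: [0.5736, -0.2768, 0.2649]
eef_rot: [-3.141, -0.0, 0.319]
wrist_force: [-0.2, 0.2, -0.9]
grip_width: 0.0422
gripper_force: 35.8
```

```bash
python3 shot.py rp; python3 - <<'E'
from meas import *
c,*_=load("rdg")
P=cast(c,[[283,250],[283,340]],.028)[:,:2].mean(0);T=np.array([.6105,-.0344]);a=.3203
print("ring in tool",(P-T)@[np.cos(a),np.sin(a)],(P-T)@[np.sin(a),-np.cos(a)])
c,h,s,v=load("rp")
uv=proj(c,[.5725,-.2765,.006]);print(uv)
k=blob(v<80,uv,50);print(cv2.contourArea(k),flat(c,k,.006))
k=blob((h>8)&(h<30)&(s>40)&(v>120),uv,42);print(flat(c,k,.006))
E
```

```text
31.4 [ 0.5735641  -0.27681161  0.26486063] [-3.14050388e+00 -1.60651502e-04  3.19471406e-01] [ 0.021 -0.003  0.007 -0.001 -0.002 -0.   ]
ring in tool 5.8051845571264446e-05 8.476967411248587e-05
[282.0784261 180.8097595]
5242.0 (array([ 573.5, -277.1]), array([78.5, 78. ]), 18.3)
(array([ 577.2, -278.4]), array([65.7, 58.2]), 72.0)
```

Aligned within 1 mm, so lower it.

Request:
play_rows --increments '[[[0,0,-0.4],[0,0,0]],[[0,0,-0.8],[0,0,0]],[[0,0,-1.0],[0,0,0]]]'

```text
clock: 31.82
tool_pos: [0.573, -0.2749, 0.1626]
eef_rot: [-3.138, 0.002, 0.322]
wrist_force: [0.2, 0.3, -0.5]
grip_width: 0.0422
gripper_force: 35.8
```

Request:
play_rows --increments '[[[0,0,-0.3],[0,0,0]],[[0,0,-0.5],[0,0,0]],[[0,0,-0.65],[0,0,0]],[[0,0,-0.74],[0,0,0]],[[0,0,-0.76],[0,0,0]],[[0,0,-0.76],[0,0,0]]]'

```text
clock: 32.58
tool_pos: [0.5742, -0.2774, 0.0892]
eef_rot: [3.141, -0.001, 0.32]
wrist_force: [0.2, -0.3, 0.0]
grip_width: 0.042
gripper_force: 35.8
```

Request:
play_rows --increments '[[[0,0,-0.005],[0,0,0]],[[0,0,-0.01],[0,0,0]],[[0,0,-0.01],[0,0,0]]]'

```text
clock: 32.95
tool_pos: [0.5739, -0.2774, 0.0879]
eef_rot: [3.141, -0.0, 0.32]
wrist_force: [-0.4, -0.4, -0.3]
grip_width: 0.0424
gripper_force: 35.8
```

Request:
play_rows --increments '[[[0,0,-0.005],[0,0,0]],[[0,0,-0.01],[0,0,0]],[[0,0,-0.01],[0,0,0]]]'

```text
clock: 33.33
tool_pos: [0.5739, -0.2774, 0.0878]
eef_rot: [3.141, -0.0, 0.32]
wrist_force: [-2.1, 0.9, 7.2]
grip_width: 0.0422
gripper_force: 36.4
```

Contact at 7 N. Release, rise and check from above.

Request:
play_rows --increments '[[[0,0,0],[0,0,0]],[[0,0,0],[0,0,0]],[[0,0,0],[0,0,0]],[[0,0,0.3],[0,0,0]],[[0,0,0.6],[0,0,0]],[[0,0,0.9],[0,0,0]]]' --claw -0.3

```text
clock: 34.08
tool_pos: [0.5737, -0.2772, 0.1772]
eef_rot: [-3.141, 0.0, 0.32]
wrist_force: [0.2, -0.5, 0.2]
grip_width: 0.0554
gripper_force: 0.0
```

Request:
play_rows --increments '[[[-0.1,0,0.4],[0,0,0]],[[-0.3,0,0.8],[0,0,0]],[[-0.6,0,1.0],[0,0,0]],[[-0.9,0,1.0],[0,0,0]],[[-0.9,0,1.0],[0,0,0]],[[-0.9,0,1.0],[0,0,0]]]'

```text
clock: 34.83
tool_pos: [0.4845, -0.2775, 0.2767]
eef_rot: [3.141, -0.001, 0.32]
wrist_force: [1.3, 0.2, -0.5]
grip_width: 0.0551
gripper_force: 0.0
```

```bash
python3 shot.py end; python3 -c "
from h import *
a=cv2.imread('pics/end.png')
b=cv2.resize(env.camera('scene')[:,:,::-1],(400,300));a=cv2.resize(a,(400,300))
cv2.imwrite('pics/end2.png',np.hstack([a,b]))"
```

```text
34.825 [ 0.48446087 -0.27747638  0.27666152] [ 3.14122991e+00 -8.05255264e-04  3.19788815e-01] [ 0.007  0.015 -0.014 -0.002  0.001 -0.001]
```

View pics/end2.png

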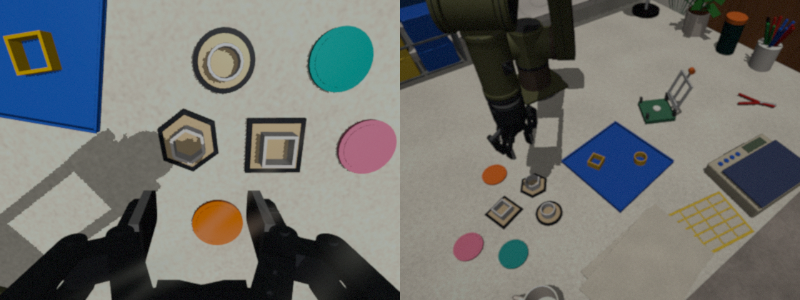

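All three rings stand centred on their own pads (left half: round (224,63), hex (187,142), square (277,150)). The lid is open and the brass rings are undisturbed.

```bash
python3 -c "
from station import env
print(env.hand_in())"
```

```text
the job is handed in; nothing more can be done
None
```

I handed the job in at about 35 s: the round, square and hexagonal silver rings each stand in the middle of their own pad, the fixture lid is open by itself, and the brass rings were not touched; the judge's result was not shown.

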